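Shut and bolt the retaining bar of the reagent tray

TASK

Make the reagent tray ready to be carried: swing the wooden retaining bar round its peg by pushing near its free end until it meets the stop block, and press it firmly home there with about 10 newtons for a second, never pushing it with more than 15 newtons. Then slide the bolt fully across in front of the bar, with no more than 20 newtons, and let go. Leave the bar on its peg and do not disturb the bottles, jars, beaker and onion.

Things in the scene. Friction and masses are not known exactly. Their poses are not given: they have to be found in the camera images.
- tray: Fixed plywood tray, 360 (x) by 460 (y) mm, floor 12 mm thick, wooden rims 14 mm thick, 40 mm high from the bench, at the back (+x) and both sides; the front (-x) is open. Origin: centre of the underside, on the bench. Its x axis points from the open front to the back rim, y to the left seen from the front. Yaw within 0.2 rad of 0.
- peg (a point): Upright steel peg of the tray, 12 mm diameter, 36 mm high: the point on its axis at the tray's floor. The bar pivots about it; 30 mm behind and 130 mm left of the tray's origin.
- bar: Loose hardwood bar, 278 long, 28 wide, 24 mm high, 0.18 kg, flat on the tray floor, its 15 mm hole over the peg. Origin: hole's centre, underside. Free end 260 mm from the hole along its own -y. Its +x face meets the stop; its -x (near) face is pushed. Starts with the free end swung 0.5 to 0.8 rad to the tray's front (yaw below the tray's); shut, its yaw equals the tray's. Light friction.
- bar_tip (a point): Point on the bar's far (+x) face, 245 mm from the hole towards the free end, half-way up (12 mm over the tray floor).
- stop: Wooden stop block fixed in the tray, 30 by 30 mm, 34 mm high above the floor; rigid. Origin: on the middle of the foot of its front (-x) face, the face that the bar's far face meets when shut, near the bar's free end (245 mm from the peg). Axes as the tray's.
- bolt (a joint): Steel bolt sliding along the tray's +y between two guides at the right of the bar's free end. 0 = drawn back (starts 0 to 0.004), 0.040 m = fully across, at its end stop; friction 2.5 N, no spring. Across, its tongue (14 mm wide, 18 high) overlaps the bar's near face by 30 mm, 2 mm clear of it; if the bar is not home the tongue hits it.
- bolt_knob (a point): The bolt's upright steel knob, 14 mm diameter: point on its axis 54 mm above the bench. The knob's top is 73 mm and the top of guides and tongue 34 mm above the bench. Drawn back, 24 mm lie between the knob and the inner face of the right side rim (40 mm high).
- amber_bottle: Amber glass bottle, 64 mm diameter, 155 mm high, standing in the tray behind the bar near the peg; origin at the centre of its base. Leave alone.
- clear_bottle: Clear bottle, 42 mm diameter, 95 mm high, in the tray behind the bar; origin at the centre of its base. Leave alone.
- jar_a: Clear jar, 44 mm diameter, 55 mm high, in the tray behind the bar; origin at the centre of its base. Leave alone.
- jar_b: Amber jar, 44 mm diameter, 55 mm high, in the tray behind the bar near the stop; origin at the centre of its base. Leave alone.
- beaker: Glass beaker, 56 mm diameter, 70 mm high, in the tray in front of the bar's peg end; origin at the centre of its base. Leave alone.
- onion: Onion, 72 mm diameter, 72 mm high, on the bench to the right of the tray; origin at the centre of its base. Leave alone.

How it is judged:
By the outcome, as a careful person would: the job done as asked, in the order asked, and still so for the second after the job is handed in, with the robot touching nothing.
It also fails if it takes over 72 s, if anything falls off the work surface, if the arm or the gripper's body presses on something with over 40 N, if the wrist force passes 120 N, or if a joint passes its speed limit or range.

ROBOT

A 6-joint arm with a two-finger parallel gripper is mounted at the origin on the work surface. World frame = base frame: x ahead of the robot, y to its left, z up, the work surface at z = 0. Lengths are in m, angles in rad, forces in N, time in s.
With the tool pointing down it reaches from about 0.275 to 0.75 m from the base axis. Payload 10.2 kg.
Tool frame: the origin (TCP) lies midway between the tips of the shut fingers; the grasp point (between the pads) lies 19 mm behind it (env.hold_point_z is the distance from the TCP to the grasp point, in m); x points along the fingers, z is the direction in which the jaws open and shut, and the axes are right-handed (so a half turn about x gives the same grasp; the last joint's range is limited). The gripper opens to 85 mm and grips with 20 to 120 N. Pads are 22 mm wide; open, the fingers measure 114 mm over their backs; the gripper's body (76 mm by 85 mm) begins 54 mm behind the grasp point. The pads swing forward as they close: fully open they stand 13 mm farther back than shut.
Start: joints at [1.089, 0.313, 1.498, -0, 1.331, -0.223], TCP at [0.134, 0.508, 0.231] pointing down, gripper open.
Joint ranges: [-2.94, 2.94], [-0.97, 2.17], [0.19, 2.56], [-1.23, 4.37], [0.02, 3.11], [-2.88, 2.88]. Speed limits (rad/s): [2.39, 2.39, 3.01, 3.14, 3.14, 3.14].

INTERFACE

Orientations are given as a unit quaternion [x, y, z, w].
In Python, from bench import env, kinematics, monitor, eyes, job gives the robot as it stands. The module is installed in compiled form; this text tells all that it offers. Calls block until the motion is done:
- env.reach(position, orientation): joint-space move of the TCP to a pose.
- env.movel(position, velocity=0.15, frame=None, guard=None): straight line of the TCP; frame=None keeps the orientation; velocity is the mean speed in m/s. With guard (N) it stops when the force on the tool has changed by that much, and returns True; else False.
- env.set_joints(angles): joint-space move.
- env.release() and env.close_gripper(effort=None): open the fingers fully, or close them until they stop; effort is the grip in N (None keeps the last).
- env.hold(seconds).
- kinematics.ik(position, orientation): joint angles nearest the present ones, or None.
- monitor.sense(): the state.
- eyes.grab_frame(name): name is "side" or "top"; returns a dict with "frame" (420x560x3 uint8, red, green, blue), "mtx" (3x3 intrinsics, pixels), "k1" (the pictures are not rectified: a ray, as slopes to the right and down, at radius r is drawn at 1 + k1 r^2 times it, then the intrinsics apply), "view" (4x4, takes a point from world to camera coordinates). Camera axes: x right, y down, z forward; pixel columns grow to the right and rows downward; lengths in m; the calibration is good to about 2 mm. A picture is of the moment at which its call begins. There is no depth.
A pose or a line that the arm cannot do raises env.MotionError and nothing moves.
- job.hand_in(): hands the job in, once; it reports no verdict.
The state is a dict: "clock": time; "joints": joint angles; "qvel": joint speeds; "joint_efforts": joint torques, N m; "position": TCP position; "ee_rot": TCP orientation; "contact_force": force on the tool from outside, world axes, zero at the start; "ft_torque": the same for the moment, N m; "finger_gap": opening from 0.0 (shut) to 1.0 (fully open).
Only numpy, scipy, OpenCV 4.12 (cv2) and the standard library are available. Lean on these libraries where they do the work, as an engineer would, in place of code of your own. Each camera call takes 0.05 s, during which the arm holds its last target. There are 200 camera calls.

## Working session

There is one attempt and no reset: what is moved stays moved. The work goes in short steps, each a Python script; the robot and the scene stay as the last script left them, time stands still between calls to the robot, and variables do not carry over. Pictures are saved under pics/ and viewed, about 8 in all and at most 12, crops included, and the job is handed in when it is done.

```bash
mkdir -p pics; ls
cat > h.py <<'E'
import numpy as np, cv2
from bench import env, kinematics, monitor, eyes, job
def shot(n,fn=None):
    f=eyes.grab_frame(n)
    if fn: cv2.imwrite('pics/'+fn,f['frame'][:,:,::-1])
    return f
def ray(f,px):
    K=np.array(f['mtx']);k=f['k1'];D=np.array([k,0,0,0],float)
    p=cv2.undistortPoints(np.array([[px]],float),K,D)[0,0]
    V=np.array(f['view']);R=V[:3,:3];t=V[:3,3]
    return -R.T@t, R.T@np.array([p[0],p[1],1.])
def onplane(f,px,z):
    o,d=ray(f,px); return o+d*(z-o[2])/d[2]
def proj(f,P):
    V=np.array(f['view']);K=np.array(f['mtx'])
    r=cv2.Rodrigues(V[:3,:3])[0]
    return cv2.projectPoints(np.array(P,float).reshape(-1,1,3),r,V[:3,3],K,np.array([f['k1'],0,0,0],float))[0].reshape(-1,2)
E
python3 - <<'E'
from h import *
for n in('top','side'):
    f=shot(n,n+'1.png'); print(n,f['mtx'],f['k1'],f['view'])
s=monitor.sense();print(s['clock'],s['position'],s['ee_rot'],s['finger_gap'],env.hold_point_z)
E
```

```text
pics
top [[385.55951188   0.         280.06331534]
 [  0.         385.55951188 211.70449594]
 [  0.           0.           1.        ]] -0.0820330283364673 [[ 0.02854336 -0.99956864  0.00691524 -0.11518376]
 [-0.99083875 -0.02920627 -0.13185432  0.65512458]
 [ 0.13199941 -0.00308832 -0.99124498  0.84069711]
 [ 0.          0.          0.          1.        ]]
side [[457.37808245   0.         279.23478732]
 [  0.         457.37808245 210.40250326]
 [  0.           0.           1.        ]] 0.016393904890333037 [[-0.98856593 -0.15042022 -0.01054297  0.61149413]
 [-0.09076721  0.649441   -0.7549753   0.16207936]
 [ 0.12041059 -0.7453859  -0.65566847  1.00390321]
 [ 0.          0.          0.          1.        ]]
0.1 [0.13426483 0.50731198 0.23079096] [-0.43146204  0.56072139  0.43112875  0.55996431] 1.000739213441448 0.0187
```

View pics/top1.png

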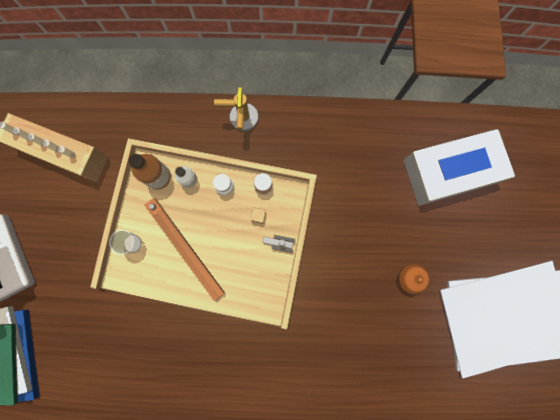

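View pics/side1.png

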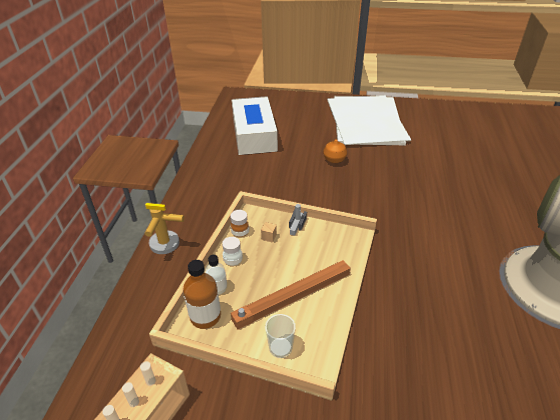

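Top view: tray corners are at about (130,142), (316,177), (287,327) and (93,288). The peg is near (152,206), the bar's free end near (217,293), the stop near (258,215) and the bolt near (279,243). Side view: peg near (241,313), stop (268,232), knob (297,212). Next I'll compute the tray outline and enlarge the bolt area in both views.

Run:
```python
from h import *
f=shot('top');g=shot('side')
im=f['frame'];hsv=cv2.cvtColor(im,cv2.COLOR_RGB2HSV)
print(hsv[300,150],hsv[300,50],hsv[250,185],hsv[147,200])
m=((hsv[...,2]>140)&(hsv[...,0]>12)&(hsv[...,0]<35)).astype(np.uint8)
m=cv2.morphologyEx(m,cv2.MORPH_OPEN,np.ones((3,3)))
cs=cv2.findContours(m,0,2)[0];c=max(cs,key=cv2.contourArea)
h=cv2.convexHull(c);a=cv2.approxPolyDP(h,6,True)[:,0];print(a)
for p in a: print(p,onplane(f,p,.04).round(4),onplane(f,p,0.).round(4))
A=cv2.resize(f['frame'][130:335,85:325],None,fx=3.3,fy=2.9,interpolation=2)
cv2.imwrite('pics/topc.png',cv2.resize(f['frame'][165:285,225:325],None,fx=5,fy=5,interpolation=2)[:,:,::-1])
a=cv2.resize(f['frame'][185:285,235:325],None,fx=5,fy=5,interpolation=2)
b=cv2.resize(g['frame'][180:280,250:320],None,fx=5,fy=5,interpolation=2)
cv2.imwrite('pics/c1.png',np.hstack([a,b])[:,:,::-1])
# bar mask
mb=((hsv[...,0]<13)&(hsv[...,1]>120)&(hsv[...,2]>95)).astype(np.uint8);mb[:190]=0;mb[:,:110]=0;mb[310:]=0;mb[:,240:]=0
c=max(cv2.findContours(mb,0,2)[0],key=cv2.contourArea);r=cv2.minAreaRect(c);print(r)
for p in cv2.boxPoints(r):print(p,onplane(f,p,.036).round(4))
```

```text
[ 11 149 113] [ 11 148  98] [ 12 148 195] [ 12 140 106]
[[128 139]
 [316 175]
 [286 328]
 [ 91 287]]
[128 139] [0.8236 0.2731 0.04  ] [0.8365 0.2897 0.    ]
[316 175] [ 0.7477 -0.1777  0.04  ] [ 0.7571 -0.1815  0.    ]
[286 328] [ 0.3974 -0.1169  0.04  ] [ 0.3908 -0.1179  0.    ]
[ 91 287] [0.4719 0.3319 0.04  ] [0.4688 0.3513 0.    ]
((183.68109130859375, 248.68650817871094), (117.78138732910156, 11.322303771972656), 53.97262954711914)
[144.46487 204.3892 ] [0.6671 0.2213 0.036 ]
[153.62164 197.72975] [0.6835 0.2007 0.036 ]
[222.89731 292.98383] [0.4701 0.0278 0.036 ]
[213.74054 299.64325] [0.4545 0.0478 0.036 ]
```

View pics/c1.png

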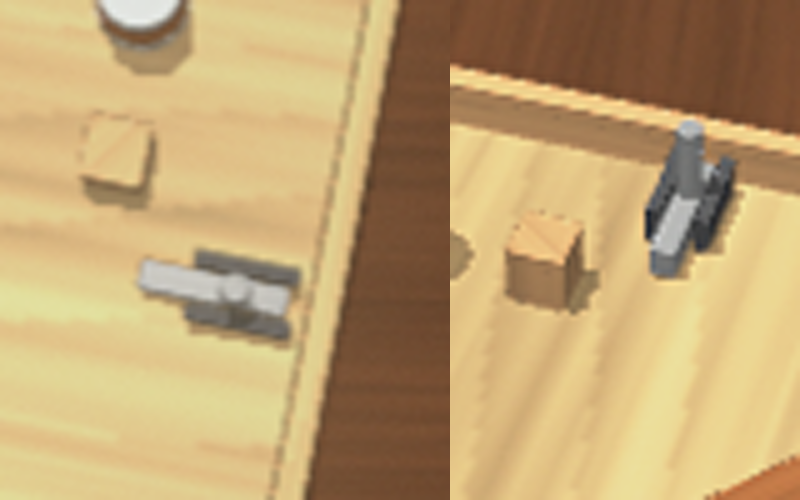

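The crops show the stop's front top edge at top-image (252,220.6)–(264.6,222.6), and the knob top at (282.4,241.6) in top and (298.4,206) in side. The tray and bar sizes agree with the specification. Now I'll check the points and test IK for the sweep.

```bash
cat >> h.py <<'E'
from scipy.spatial.transform import Rotation as Ro
YAW=-.1675; T0=np.array([.6102,.0776]); 
def u(a): return np.array([np.cos(a),np.sin(a)])
def tray(x,y,z): return np.r_[T0+x*u(YAW)+y*u(YAW+np.pi/2),z]
PEG=np.array([.6614,.2003])
def quat(a,s=1):  # tool down, jaw axis at yaw a
    z=s*np.r_[u(a),0];x=np.array([0,0,-1.]);return Ro.from_matrix(np.c_[x,np.cross(z,x),z]).as_quat()
def barp(psi,r,d,z): # point d in front of the bar's centre line
    return np.r_[PEG-r*u(psi+np.pi/2)-d*u(psi),z]
E
python3 - <<'E'
from h import *
f=shot('top');g=shot('side')
print('stop front top',onplane(f,(258.3,221.6),.046),'pred',tray(.0445,-.115,.046))
print('knob top',onplane(f,(282.4,241.6),.073),'side',onplane(g,(298.4,206),.073))
k=onplane(f,(282.4,241.6),.073);d=k[:2]-T0;print('knob tray',d@u(YAW),d@u(YAW+np.pi/2),'pred y',-.23+.014+.024+.007)
print('peg side',onplane(g,(241,313),.048), 'top',onplane(f,(152,206.5),.048))
for s in(1,-1):
  for psi,d in((-.888,.045),(-.5,.0285),(-.1675,.0285)):
    print(s,psi,kinematics.ik(barp(psi,.235,d,.021),quat(psi+np.pi/2,s)))
E
```

```text
stop front top [ 0.63367819 -0.04717313  0.046     ] pred [ 0.63490465 -0.04320948  0.046     ]
knob top [ 0.5882452  -0.10306448  0.073     ] side [ 0.58622018 -0.09908366  0.073     ]
knob tray 0.008472464403620074 -0.18179627596799008 pred y -0.185
peg side [0.66213758 0.20827718 0.048     ] top [0.66102441 0.19903638 0.048     ]
1 -0.888 [-6.56182602e-02  4.72114754e-01  1.91314257e+00 -4.44089210e-16
  7.56335334e-01 -7.48414587e-01]
1 -0.5 [-2.09143656e-01  5.76480243e-01  1.71997877e+00 -4.44089210e-16
  8.45133643e-01 -1.27993998e+00]
1 -0.1675 [-2.41665583e-01  6.96355515e-01  1.49117061e+00 -4.44089210e-16
  9.54066529e-01 -1.64496191e+00]
-1 -0.888 [-6.56182602e-02  4.72114754e-01  1.91314257e+00 -4.44089210e-16
  7.56335334e-01  2.39317807e+00]
-1 -0.5 [-2.09143656e-01  5.76480243e-01  1.71997877e+00 -4.44089210e-16
  8.45133643e-01  1.86165267e+00]
-1 -0.1675 [-2.41665583e-01  6.96355515e-01  1.49117061e+00 -4.44089210e-16
  9.54066529e-01  1.49663074e+00]
```

Run:
```python
from h import *
psi=-.888;q=quat(psi+np.pi/2)
env.close_gripper(20)
p=barp(psi,.235,.05,.15)
env.reach(p,q); p[2]=.021
env.movel(p,.12); env.hold(.2)
s=monitor.sense();print(s['clock'],s['position'],s['finger_gap'],s['contact_force'])
shot('top','t2.png')
hit=env.movel(barp(psi,.235,.018,.021),.02,guard=1.5)
s=monitor.sense();P=s['position'][:2]-PEG;print(hit,s['clock'],s['contact_force'],'d',-P@u(psi),'r',-P@u(psi+np.pi/2))
```

```text
4.4 [0.44777133 0.09084322 0.02140743] -0.0014586151562825094 [ 0.27672815  0.70685796 -0.63424212]
False 6.2 [-0.65954099 -0.28718575  0.5477478 ] d 0.018023585882717033 r 0.23498320112423837
```

View pics/t2.png

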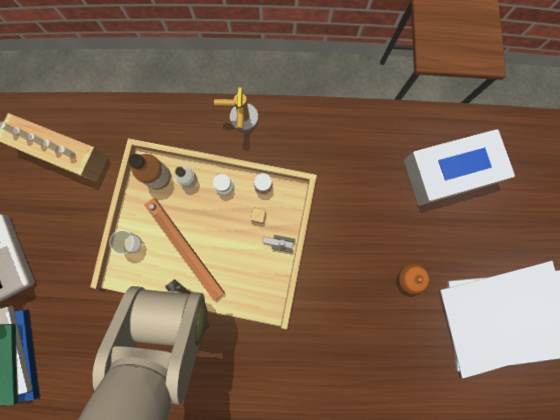

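The gripper is in front of the bar's free end, at about (175,287), and clear of the beaker. Now I'll sweep it round under guard.

Run:
```python
from h import *
for psi in np.r_[np.linspace(-.80,-.27,6)]:
    hit=env.movel(barp(psi,.235,.025,.021),.04,frame=quat(psi+np.pi/2),guard=4.5)
    s=monitor.sense();print(round(psi,3),hit,s['clock'],s['contact_force'].round(2),(s['contact_force'][:2]@u(psi)).round(2))
    if hit: break
shot('top','t3.png');g=shot('side')
cv2.imwrite('pics/s3.png',g['frame'][150:350,150:400,::-1].repeat(2,0).repeat(2,1))
```

```text
-0.8 False 6.6917 [-0.12  0.1   0.43] -0.16
-0.694 False 7.4667 [-0.18 -0.04  0.89] -0.12
-0.588 False 8.2417 [-0.42  0.12 -0.28] -0.42
-0.482 False 9.0167 [-0.07  0.21 -0.78] -0.16
-0.376 False 9.7917 [0.27 0.04 0.64] 0.24
-0.27 False 10.5667 [ 0.54  0.35 -0.39] 0.42
```

View pics/s3.png

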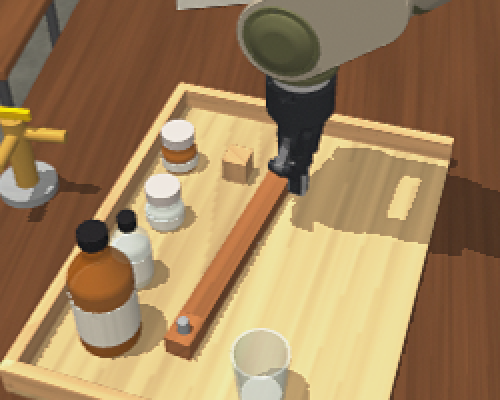

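The bar has swung with the pusher and its tip is just short of the stop, at (285,180) in the crop. The beaker and bottles are untouched. Next is a slow approach, then a force-servoed press.

```bash
cat >> h.py <<'E'
def force(n=6,dt=.02):
    F=[]
    for _ in range(n): env.hold(dt);F.append(monitor.sense()['contact_force'])
    return np.mean(F,0)
E
python3 - <<'E'
from h import *
x=u(YAW);q=quat(YAW+np.pi/2)
base=force()
hit=env.movel(barp(YAW,.235,.012,.021),.012,frame=q,guard=2.5)
s=monitor.sense();P=s['position'][:2]-PEG
F=force()
print(hit,s['clock'],'d',-P@x,'r',-P@u(YAW+np.pi/2),base.round(2),F.round(2),'push',-(F-base)[:2]@x)
E
```

```text
True 12.725 d 0.024062132446056046 r 0.23376932157437402 [-0.13 -0.05  0.1 ] [-0.2   0.2  -0.16] push 0.10938514364272597
```

Run:
```python
from h import *
x=np.r_[u(YAW),0]
p=monitor.sense()['position'].copy();st=.0004;fl=0;log=[]
for i in range(40):
    p=p+st*x; env.movel(p,.01)
    fl=-force(5)@x
    log.append((round(1000*(i+1)*.0004,1),round(float(fl),2),round(float(-(monitor.sense()['position'][:2]-PEG)@x[:2]),4)))
    if fl>4: break
print(log,monitor.sense()['clock'])
```

```text
[(0.4, -0.22, 0.0239), (0.8, 2.96, 0.0237), (1.2, 5.47, 0.0237)] 13.825
```

Run:
```python
from h import *
x=np.r_[u(YAW),0]
# commanded target = last target; rebuild from measured + deflection is avoided by incremental steps
p0=monitor.sense()['position'].copy();f0=-force(5)@x
k=6.3e3; cmd=p0+x*(f0/k)   # commanded point of the last step
log=[];hold=0
while hold<1.5:
    f=-force(5)@x; t=monitor.sense()['clock'];log.append((round(t,2),round(float(f),2)))
    if 9<f<11: 
        env.hold(.1); hold+=.2; continue
    cmd=cmd+x*np.clip(.7*(10-f)/k,-.0004,.0003)
    env.movel(cmd,.01)
    if len(log)>25: break
print(log); P=monitor.sense()['position'][:2]-PEG; print('d',-P@x[:2],force().round(2))
g=shot('side');cv2.imwrite('pics/s4.png',cv2.resize(g['frame'][180:280,220:340],None,fx=5,fy=5)[:,:,::-1])
```

```text
[(13.99, 5.49), (14.32, 8.23), (14.66, 9.16), (14.84, 8.58), (15.18, 9.71), (15.36, 9.84), (15.54, 9.85), (15.72, 9.75), (15.91, 9.75), (16.09, 9.97), (16.27, 9.69)]
d 0.023592099798487386 [-9.93  1.17  5.95]
```

View pics/s4.png

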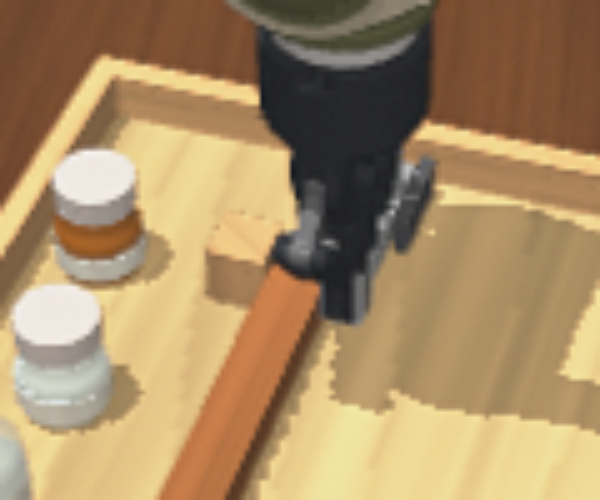

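The bar's far face is flat on the stop, at (270,275) in the crop. It was held at about 9.8 N for over a second. Now I'll back off slowly, lift, and go to the right side of the knob.

Run:
```python
from h import *
x=np.r_[u(YAW),0];y=np.r_[u(YAW+np.pi/2),0]
p=monitor.sense()['position']
env.movel(p-x*.006,.02);env.movel(p-x*.03,.1);p=p-x*.03;p[2]=.14;env.movel(p,.15)
a=tray(.0075,-.228,.14)
c=[(abs(kinematics.ik(a,quat(YAW,s))[5]),s) for s in(1,-1)];print(c);s=min(c)[1]
env.reach(a,quat(YAW,s));a[2]=.051;env.movel(a,.12);env.hold(.2)
print(monitor.sense()['clock'],monitor.sense()['position'],force())
f=shot('top');g=shot('side')
A=cv2.resize(f['frame'][190:290,225:325],None,fx=4,fy=4);B=cv2.resize(g['frame'][180:280,220:320],None,fx=4,fy=4)
cv2.imwrite('pics/c5.png',np.hstack([A,B])[:,:,::-1])
```

```text
[(np.float64(0.278888247632465), 1), (np.float64(2.862704405957329), -1)]
20.6833 [ 0.57986716 -0.14859037  0.05167035] [0.00423788 0.18143406 0.09404158]
```

View pics/c5.png

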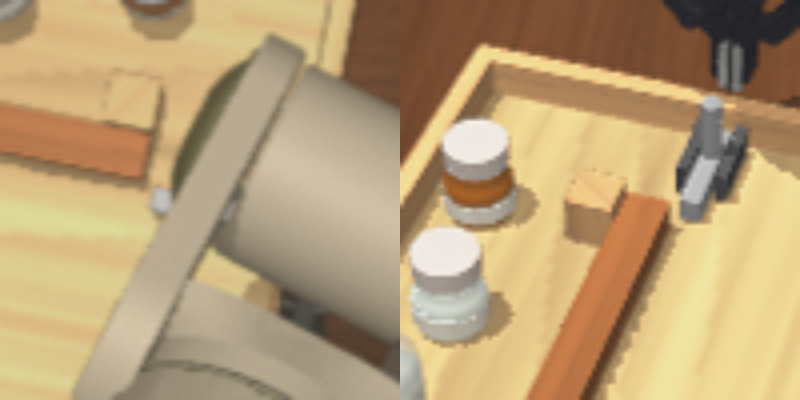

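The bar has stayed against the stop. The shut fingers stand behind the knob, tip near (733,88) in the crop, in line with the bolt. Now I'll push with a guard.

Run:
```python
from h import *
y=np.r_[u(YAW+np.pi/2),0]
ty=lambda:round(float((monitor.sense()['position'][:2]-T0)@y[:2]),4)
b=force();log=[]
p=monitor.sense()['position'].copy()
for i in range(22):
    p=p+.005*y
    hit=env.movel(p,.015,guard=7); F=monitor.sense()['contact_force']-b
    log.append((ty(),round(float(-F@y),1),hit))
    if hit or -F@y>8: break
F=force()-b
print(log,F.round(2),monitor.sense()['clock'])
```

```text
[(-0.2229, -0.2, False), (-0.2179, -0.5, False), (-0.2129, -0.8, False), (-0.2079, -0.4, False), (-0.2029, -0.4, False), (-0.1979, 1.6, False), (-0.1928, 1.0, False), (-0.1878, 0.5, False), (-0.1828, 0.6, False), (-0.1778, 0.7, False), (-0.1727, -0.0, False), (-0.1677, 0.7, False), (-0.1629, 1.8, False), (-0.1629, 2.3, True)] [ 0.15 -2.32  1.93] 27.5917
```

Run:
```python
from h import *
y=np.r_[u(YAW+np.pi/2),0]
ty=lambda:round(float((monitor.sense()['position'][:2]-T0)@y[:2]),5)
p=monitor.sense()['position'].copy();log=[]
for i in range(12):
    p=p+.0005*y; env.movel(p,.01); f=-force(4)@y; log.append((ty(),round(float(f),1)))
    if f>10: break
print(log)
s=monitor.sense()['position']
env.movel(s-.01*y,.03);env.movel(s-.04*y,.1);s=s-.04*y;s[2]=.2;env.movel(s,.2)
env.movel(tray(-.2,-.22,.25),.2)
f=shot('top');g=shot('side');print(monitor.sense()['clock'])
A=cv2.resize(f['frame'][190:290,225:325],None,fx=4,fy=4);B=cv2.resize(g['frame'][180:280,220:320],None,fx=4,fy=4)
cv2.imwrite('pics/c6.png',np.hstack([A,B])[:,:,::-1])
cv2.imwrite('pics/t6.png',f['frame'][:,:,::-1])
```

```text
[(-0.16281, 5.2), (-0.16272, 7.1), (-0.16266, 9.8), (-0.16259, 11.9)]
32.0583
```

View pics/c6.png

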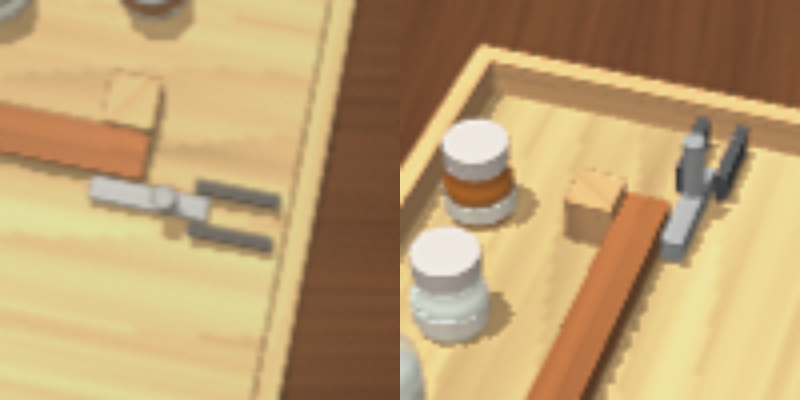

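View pics/t6.png

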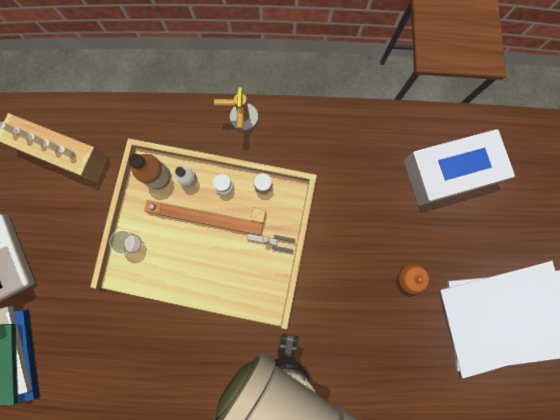

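The tongue reaches from (92,188) past the bar's end at (148,175). That is about 14 px, or roughly 30 mm of overlap. The knob moved about 17 px, about 39 mm. The bar is on its peg at (151,207) and against the stop, and the other items look unmoved.

Run:
```python
from h import *
f=shot('top')
print(np.linalg.norm(onplane(f,(265.75,238.75),.073)-onplane(f,(282.4,241.6),.073)))
job.hand_in();print(monitor.sense()['clock'])
```

```text
0.03711571212068652
the job is handed in; nothing more can be done
the job is handed in; nothing more can be done
```

The bar is shut against its stop, the bolt is across in front of it, and the job is handed in; it reports no verdict.

- **Bar:** I swung it round its peg by pushing 235 mm from the hole, then pressed it against the stop. It held 9.7–10 N for a little over a second. The pressing force read about 11.6 N in total when vertical friction is included, below the 15 N limit.
- **Bolt:** I pushed the knob until it met a rigid end stop. The force rose to about 12 N over the last 0.2 mm, below the 20 N limit. I then withdrew the arm; the clock read 32 s.
- **Last pictures:** The bar is on its peg and flush with the stop, and the tongue overlaps the bar's near face by about 30 mm. The bottles, jars, beaker and onion look unmoved; I judged those by eye, not by measurement.
- **Disagreement:** The bolt's travel measured 37 mm from the pictures, about the same as the pusher's 37–38 mm. The full 40 mm is only expected if it started at 0; a start of 0–4 mm means 36–40 mm, so both fit. I took the rigid stop and the overlap as the evidence that it is fully across.

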